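# Lock the bayonet die cap onto the clay extruder

### The job

Fit the die cap onto the upright clay extruder barrel: pass its two lugs through the slots in the mouth, push the cap down gently against the spring, twist it clockwise (seen from above) to the stop, and let the spring lift it into the locking notches so that it stays locked and level when you let go. Be gentle: keep the force between cap and barrel well under 50 N, stop twisting when you feel the stop, and leave the pinch pot, the blue cup and the ring cutter where they are.

Things in the scene. Friction and masses are not known exactly. Their poses are not given: they have to be found in the camera images.
- stand: Extruder stand, fixed to the table: plywood foot 140 x 140 x 18 mm, dark clamp ring 104 mm across, in it an upright aluminium barrel 88 mm across, open at the top. Origin: centre of the foot's underside, on the barrel's axis; z up. The barrel is clamped fast at an unknown height and angle, not in this pose: rim 101 to 119 mm above the table, turned about z within 0.40 rad either way of the stand's axes.
- mouth (a point): Nominal centre of the mouth, on the axis 110 mm above the table; the true rim is up to 9 mm higher or lower. 52 mm bore through a 6 mm thick lip; two opposite slots in the lip, 29 degrees wide (13 mm at the bore), out to 39 mm from the axis. The line through the slots is within 0.40 rad either way of the stand's x axis: see it, or feel for it, turning the cap lightly on the rim until the lugs drop in.
- clamp (a point): Point on the barrel's axis at the clamp ring's top, 32 mm above the table. In the barrel: from each slot a lug track runs clockwise (from above) under the lip; the other way is blocked. From 31 to 61 degrees clockwise of the slot's centre its roof has a notch 3 mm deep; then a solid stop, met 0.87 rad clockwise of the slot's centre; from 0.73 rad on the lugs can rise into the notches.
- plate (a joint): How far the sprung steel plate (48 mm across) inside the barrel's bore is pushed down, m. 0: free, its top 7 mm below the rim. It pushes up on the cap's foot: starts to yield at 3 N, then 0.5 N more per mm. With the cap on it: lugs just under the lip 0.009, cap pushed right down (flange on the rim) 0.011, locked in the notches and let go 0.006.
- cap: Steel die cap, about 0.16 kg, on the table, grip bar up. Origin: centre of its underside; z up, x along lugs and bar (half-turn symmetric). Flange 84 mm across, z 18 to 24 mm. Its underside lies this far below the barrel's rim: lugs standing on the rim 4 mm; dropped into the slots, foot on the free plate 7; lugs just under the lip 16; pushed right down, flange on rim 18; locked and let go 13.
- lugs (a point): Point on the cap's axis, 7 mm above its underside, midway between the lugs; axes of the cap. The spigot is 49 mm across, z 0 to 18 mm of the cap, its lower edge chamfered by 3 mm. The two lugs stick out of it along +x and -x to 35 mm from the axis; 10 mm wide (y), 6 mm thick, z 4 to 10 mm of the cap.
- grip (a point): Middle of the cap's black grip bar, 40 mm above the cap's underside; axes of the cap. The bar is 60 mm long (x), 12 mm thick (y) and 32 mm high, z 24 to 56 mm of the cap; pinch it across its thickness from above.
- pot: Bystander: grey clay pinch pot, 75 x 68 x 44 mm; origin at the centre of its underside.
- cup: Bystander: light blue plastic cup, 66 mm across and 66 mm high; origin at the centre of its underside.
- cutter: Bystander: tin ring cutter, 70 mm across and 24 mm high; origin at the centre of its underside.

How it is judged:
On the way:
1. the lugs have passed through the slots: the cap is pushed down until they are below the lip (value of joint plate above 0.0085 m and horizontal distance between cap and stand below 0.004 m and angle between cap's own z axis and vertical below 0.12 rad), for 0.1 s.
At the end, for the whole second after the job is handed in: The cap is let go and at rest, locked in the notches: it holds the sprung plate 4.5 to 7.5 mm down (6 mm when the lugs sit in the notches; not turned far enough 9 mm, not locked 0), within 4 mm of the barrel's axis and upright within 0.07 rad (value of joint plate between 0.0045 and 0.0075 m and horizontal distance between cap and stand below 0.004 m and angle between cap's own z axis and vertical below 0.07 rad and linear speed of cap below 0.02 m/s); the robot touches nothing.
It fails at once if the cap is pressed or forced against the barrel with more than 50 N in all (contact force between cap and stand above 50 N).
It fails at once if the pinch pot is moved by more than 30 mm (distance of pot from where it was at the start of the episode above 0.03 m).
It fails at once if the blue cup is moved by more than 30 mm (distance of cup from where it was at the start of the episode above 0.03 m).
It fails at once if the ring cutter is moved by more than 30 mm (distance of cutter from where it was at the start of the episode above 0.03 m).
It also fails if it takes over 72 s, if anything falls off the work surface, if the arm or the gripper's body presses on something with over 40 N, if the wrist force passes 120 N, or if a joint passes its speed limit or range.

### The arm

A 6-joint arm with a two-finger parallel gripper is mounted at the origin on a cart in front of the work surface, level with it; the furniture and walls round the work are solid. World frame = base frame: x ahead of the robot, y to its left, z up, the work surface at z = 0. Lengths are in m, angles in rad, forces in N, time in s.
With the tool pointing down it reaches from about 0.25 to 0.725 m from the base axis. Payload 9.7 kg.
Tool frame: the origin (TCP) lies at the very end of the fingers, on their centre line; the grasp point (between the pads) lies 19 mm behind it (manip.hold_point_z is the distance from the TCP to the grasp point, in m); z points along the fingers, y is the line along which they close (so a half turn about z gives the same grasp; the last joint's range is limited). The gripper opens to 85 mm and grips with 20 to 120 N. Pads are 22 mm wide; open, the fingers measure 114 mm over their backs; the gripper's body (76 mm by 85 mm) begins 54 mm behind the grasp point. The pads swing forward as they close: fully open they stand 13 mm farther back than shut.
Start: joints at [-1.278, 0.087, 0.176, 1.66, 0, 1.571], TCP at [0.159, -0.527, 0.231] pointing down, gripper open.
Joint ranges: [-3.13, 3.13], [-0.85, 1.81], [-1.15, 1.24], [-2.2, 2.28], [-1.44, 1.52], [-3.14, 3.14]. Speed limits (rad/s): [2.22, 2.22, 2.57, 3.14, 3.14, 3.14].

### API

Orientations are given as a unit quaternion [x, y, z, w].
In Python, from bench import manip, camera, job gives the robot as it stands.
- The arm moves only by the tool jog_arm, never from a script. Its argument "deltas" is text: rows parted by semicolons, each of 7 numbers parted by spaces: the turn, a rotation vector about the tool's x, y, z in degrees, then the shift along the tool's x, y, z in m, then the opening, from 0 (shut) to 1 (fully open). A call has exactly 8 rows; each row is the pose to reach, as a shift and turn from the pose commanded when the call began, along the tool's axes at that moment; what a row does not reach only later rows make up. A row lasts 1/8 s, in which the tool goes at most 62.5 mm and 10.7 degrees, less where a joint would pass 70% of its speed; a pose out of reach is approached as far as the arm can. A call with a gripper value outside its range is refused whole. The fingers move at their own pace and stop on an object; "force" is the grip in N (left out, the last holds). Time passes only in rows, so rows that repeat a pose let the fingers close, or fill a call up. It gives the time, the measured TCP pose, the force, the opening and the grip force at its end, in the units of the state.
- manip.sense(): the state, without advancing time (a new reading comes with each control period).
- camera(name): name is "side" or "top"; returns a dict with "color" (420x560x3 uint8, blue, green, red), "fovy" (degrees; the focal length in pixels is half the picture's height over the tangent of half this angle, whatever the lens; pixels are square), "cx", "cy" (the principal point, pixels), "origin" and "rotation" of the camera in the world. Camera axes: x right, y up, looking along -z (the intrinsics and any distortion apply to the point x, -y, -z); pixel columns grow to the right and rows downward; lengths in m; the calibration is good to about 2 mm. A picture is of the moment at which its call begins. There is no depth.
- job.sign_off(): hands the job in; it is judged then, once.
The state is a dict: "time": time; "qpos": joint angles; "qd": joint speeds; "joint_torque": joint torques, N m; "tcp_pos": TCP position; "eef_rot": TCP orientation; "force": force on the tool from outside, world axes, zero at the start; "wrist_torque": the same for the moment, N m; "opening": finger opening in m; "finger_force": force on a finger pad.
Only numpy, scipy, OpenCV 4.12 (cv2) and the standard library are available. Lean on these libraries where they do the work, as an engineer would, in place of code of your own. Each camera call takes 0.05 s, during which the arm holds its last target. There are 200 camera calls.

## Working session

There is one attempt and no reset: what is moved stays moved. The work goes in short steps, Python scripts to look and compute and a tool call to move; the robot and the scene stay as the last step left them, time stands still between calls to the robot, and variables do not carry over. Pictures are saved under pics/ and viewed, at most 10 in all, crops included, and the job is handed in when it is done.

Besides the shell and the picture viewer there is one more tool, called after "Request:" in YAML: its name, and indented under it one key for each argument. jog_arm: Moves the arm, as the interface text tells. Its arguments: {"type":"object","properties":{"deltas":{"type":"string"},"force":{"type":"number"}},"required":["deltas"]}

```bash
mkdir -p pics; python3 - <<'E'
from bench import manip,camera,job
import cv2
s=manip.sense()
print({k:s[k] for k in('time','tcp_pos','eef_rot','force','opening','qpos')},manip.hold_point_z)
for n in('side','top'):
    c=camera(n); cv2.imwrite(f'pics/{n}0.png',c['color']); print(n,c['fovy'],c['cx'],c['cy'],c['origin'],c['rotation'],[k for k in c])
E
```

```text
{'time': 0.0, 'tcp_pos': array([ 0.15867314, -0.52638661,  0.23054256]), 'eef_rot': array([ 9.89306767e-01,  1.45848015e-01, -9.46325741e-05, -6.84188749e-04]), 'force': array([-0.68350843, -0.21472603, -0.27656112]), 'opening': 0.08525335648842867, 'qpos': array([-1.27802684e+00,  8.75252171e-02,  1.75125006e-01,  1.65977746e+00,
        1.23742164e-05,  1.57082554e+00])} 0.0187
side 48.747221616306945 281.4998818867508 209.34922782980408 [ 0.25065602 -0.7018037   0.57917684] [ 0.47957008 -0.10190641 -0.19792484  0.84879525] ['color', 'fovy', 'cx', 'cy', 'origin', 'rotation']
top 50.71476082331939 275.5327427314185 209.6765311536565 [ 0.42405769 -0.00259936  1.03200137] [-0.06180627  0.05194763  0.70652406 -0.70306841] ['color', 'fovy', 'cx', 'cy', 'origin', 'rotation']
```

View pics/top0.png

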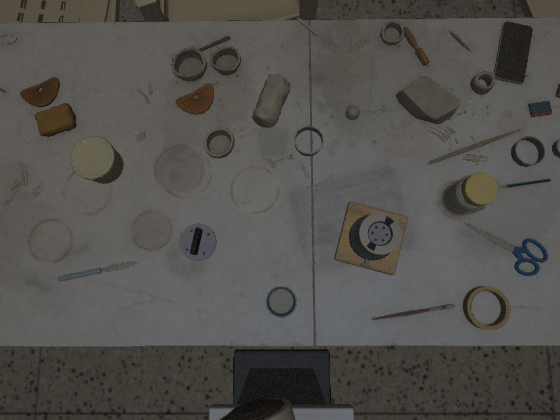

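View pics/side0.png

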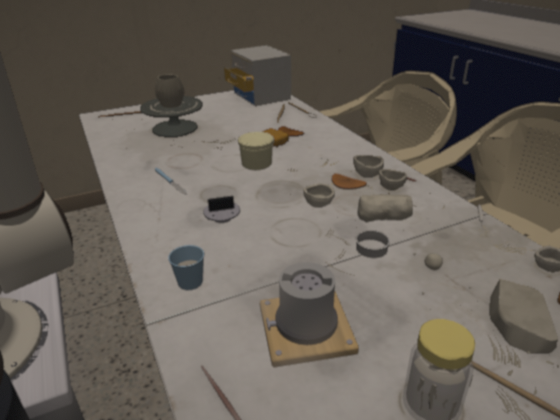

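The top view shows the cap near (198,242) with its bar almost vertical in the picture, the barrel mouth near (380,233) and the cup at (281,302). In the side view the cap is at (221,208), the mouth at (307,280) and the cup at (187,267). Next I'll enlarge the stand and the cap.

```bash
python3 - <<'E'
import cv2,numpy as np
t=cv2.imread('pics/top0.png');s=cv2.imread('pics/side0.png')
def c(i,x,y,w,h): return cv2.convertScaleAbs(cv2.resize(i[y:y+h,x:x+w],(400,300),interpolation=cv2.INTER_CUBIC),alpha=1.8)
m=np.vstack([np.hstack([c(t,330,195,100,75),c(s,257,250,100,75)]),np.hstack([c(t,168,212,80,60),c(s,187,180,80,60)])])
cv2.imwrite('pics/crop.png',m)
E
```

```text
(no output)
```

View pics/crop.png

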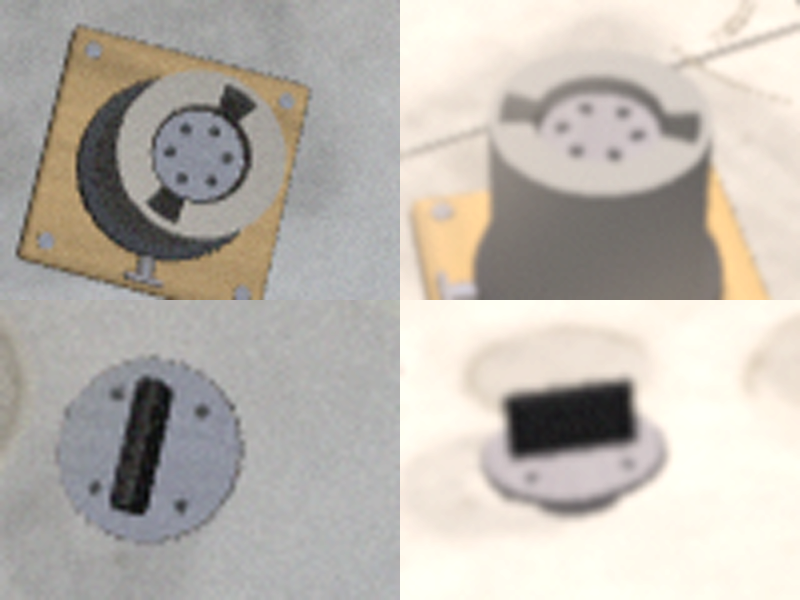

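The crops show the slots clearly. In the top view their outer ends are at about (390.2,218.2) and (371,249.7), and in the side view at (332,281.7) and (282.2,276.2). The bar's ends in the top view are at about (199,228) and (194,254).

```bash
cat > h.py <<'E'
import cv2,numpy as np
from scipy.spatial.transform import Rotation as R
def ray(c,p):
    f=c['color'].shape[0]/2/np.tan(np.radians(c['fovy']/2))
    d=np.array([(p[0]-c['cx'])/f,-(p[1]-c['cy'])/f,-1.])
    r=R.from_quat(c['rotation']) if np.size(c['rotation'])==4 else R.from_matrix(c['rotation'])
    d=r.apply(d); return np.array(c['origin']),d/np.linalg.norm(d)
def plane(c,p,z):
    o,d=ray(c,p); return o+d*(z-o[2])/d[2]
def tri(c1,p1,c2,p2):
    o1,d1=ray(c1,p1);o2,d2=ray(c2,p2)
    t=np.linalg.lstsq(np.c_[d1,-d2],o2-o1,rcond=None)[0]
    a,b=o1+t[0]*d1,o2+t[1]*d2
    return (a+b)/2,np.linalg.norm(a-b)
def circ(c,cnt,z):   # circle fit of contour points cast on a plane
    P=np.array([plane(c,p,z)[:2] for p in cnt.reshape(-1,2)])
    (x,y),r=cv2.fitEllipse(P.astype(np.float32)*1000)[:2]; return x/1000,y/1000,r
E
python3 - <<'E'
from bench import manip,camera
from h import *
T=camera('top');S=camera('side')
a,ea=tri(T,(390.2,218.2),S,(332,281.7));b,eb=tri(T,(371,249.7),S,(282.2,276.2))
print('slots',a,ea,b,eb,'mid',(a+b)/2,'len',np.linalg.norm(a-b),'ang',np.arctan2(*(a-b)[1::-1]))
# rim contour: bright grey in top
g=cv2.GaussianBlur(cv2.cvtColor(T['color'],cv2.COLOR_BGR2HSV),(0,0),.7)
def blob(x,y,w,h,lo,hi):
    m=np.zeros(g.shape[:2],np.uint8); m[y:y+h,x:x+w]=cv2.inRange(g[y:y+h,x:x+w],lo,hi)
    cs=cv2.findContours(m,cv2.RETR_EXTERNAL,cv2.CHAIN_APPROX_NONE)[0]; return max(cs,key=cv2.contourArea)
print('hsv',g[233,365],g[205,345],g[242,186],g[242,225],g[242,198],g[233,380])
rim=cv2.convexHull(blob(345,200,70,60,(0,0,85),(180,50,255)))
for z in(.102,.11,.118):print('rim',z,circ(T,rim,z))
bar=blob(180,222,36,40,(0,0,0),(180,255,55)); r=cv2.minAreaRect(bar);print(r)
bx=cv2.boxPoints(r); bx=sorted(bx.tolist(),key=lambda p:p[1]); u=np.mean(bx[:2],0);l=np.mean(bx[2:],0)
U,L=plane(T,u,.056),plane(T,l,.056);print('bar',(U+L)/2,np.linalg.norm(U-L),np.arctan2(*(U-L)[1::-1]))
fl=blob(176,218,44,48,(105,12,0),(135,255,255));fl=cv2.convexHull(fl)
print('flange',cv2.boundingRect(fl),circ(T,fl,.024))
print('flange tri',tri(T,(197.9,242),S,(221,208)))
E
```

```text
slots [ 0.55510382 -0.23071327  0.10815752] 0.0010688515864255873 [ 0.4895925  -0.18748081  0.11162735] 0.002142500603984089 mid [ 0.52234816 -0.20909704  0.10989243] len 0.07856728756201964 ang -0.5833197569810047
hsv [19 12 95] [70  7 90] [114  18  85] [27  2 98] [17 12 12] [114  24  87]
rim 0.102 (0.5527556762695313, -0.2276778564453125, (137.92906188964844, 206.43800354003906))
rim 0.11 (0.5516485595703124, -0.22574174499511718, (136.74258422851562, 204.66226196289062))
rim 0.118 (0.5505415649414063, -0.22380552673339843, (135.55613708496094, 202.88641357421875))
((195.94943237304688, 240.71910095214844), (7.870082855224609, 27.2080020904541), 12.994616508483887)
bar [0.51428976 0.18706346 0.056     ] 0.0599249515533226 -0.20323535153552114
flange (180, 224, 36, 36) (0.5144130249023438, 0.18928903198242186, (79.37849426269531, 82.12737274169922))
flange tri (array([0.51372667, 0.18786747, 0.02876167]), np.float64(2.764476943552603e-07))
```

```bash
cat >> h.py <<'E'
def go(s,pos,yaw):  # yaw: world angle of tool y, rad
    r=R.from_quat(s['eef_rot']); sh=r.inv().apply(np.array(pos)-s['tcp_pos'])
    y=np.array([np.cos(yaw),np.sin(yaw),0]);z=np.array([0,0,-1.])
    w=(r.inv()*R.from_matrix(np.c_[np.cross(y,z),y,z])).as_rotvec(degrees=True)
    print('rot',w.round(2),'shift',sh.round(4))
E
python3 - <<'E'
from bench import manip,camera
from h import *
T=camera('top');S=camera('side')
print('rimc',plane(T,(380.4,233.25),.11),plane(T,(380.6,233.95),.11))
def pix(c,P):
    r=R.from_quat(c['rotation']);q=r.inv().apply(np.array(P)-c['origin']);f=210/np.tan(np.radians(c['fovy']/2))
    return np.c_[c['cx']-f*q[:,0]/q[:,2],c['cy']+f*q[:,1]/q[:,2]]
for n,c,ctr in(('T',T,plane(T,(380.5,233.6),.11)),('S',S,[.5223,-.2091,.11])):
    g=cv2.cvtColor(c['color'],cv2.COLOR_BGR2GRAY).astype(np.float32)
    for base in(-.583,-.583+np.pi):
        o=[]
        th=base+np.linspace(-.6,.6,241)
        for rr in(.031,.034,.037):
            p=pix(c,[[ctr[0]+rr*np.cos(t),ctr[1]+rr*np.sin(t),.11] for t in th]).astype(np.float32)
            v=cv2.remap(g,p[None,:,0],p[None,:,1],cv2.INTER_LINEAR)[0]
            d=th[v<(v.min()+np.median(v))/2]; o+=[d.min().round(3),d.max().round(3),'|']
        print(n,base.__round__(3),o)
go(manip.sense(),(.514,.188,.13),1.368)
E
```

```text
rimc [ 0.52280671 -0.20826594  0.11      ] [ 0.52134057 -0.20862022  0.11      ]
T -0.583 [np.float64(-0.808), np.float64(-0.338), '|', np.float64(-0.813), np.float64(-0.348), '|', np.float64(-0.823), np.float64(-0.338), '|']
T 2.559 [np.float64(2.219), np.float64(2.694), '|', np.float64(2.224), np.float64(2.719), '|', np.float64(2.234), np.float64(2.704), '|']
S -0.583 [np.float64(-0.848), np.float64(-0.418), '|', np.float64(-0.848), np.float64(-0.408), '|', np.float64(-0.858), np.float64(-0.403), '|']
S 2.559 [np.float64(2.299), np.float64(2.739), '|', np.float64(2.294), np.float64(2.744), '|', np.float64(2.294), np.float64(2.739), '|']
rot [-1.0000e-02 -4.0000e-02 -1.5161e+02] shift [ 0.5464 -0.5815  0.1013]
```

Request:
jog_arm:
  deltas: "0 0 -9 0.034 -0.036 0 1; 0 0 -18 0.068 -0.073 0 1; 0 0 -27 0.102 -0.109 0 1; 0 0 -36 0.137 -0.145 0 1; 0 0 -45 0.171 -0.182 0 1; 0 0 -54 0.205 -0.218 0 1; 0 0 -63 0.239 -0.254 0 1; 0 0 -72 0.273 -0.291 0 1"
  force: 40

```text
time: 1.3
tcp_pos: [0.3366, -0.1677, 0.2314]
eef_rot: [0.713, 0.701, 0.0, 0.0]
force: [0.7, -0.3, -0.1]
opening: 0.0853
finger_force: 0.0
```

```bash
python3 - <<'E'
from bench import manip
from h import *
s=manip.sense();print(s['qpos'],s['tcp_pos']);go(s,(.514,.188,.13),1.368)
E
```

```text
[-4.62345468e-01 -3.24958517e-01 -1.95829478e-01  1.69917089e+00
 -1.60349963e-06  1.12497311e+00] [ 0.33655072 -0.16772843  0.23141933]
rot [ 2.000e-02  4.000e-02 -7.933e+01] shift [0.3586 0.1715 0.1014]
```

Request:
jog_arm:
  deltas: "0 0 -10 0.045 0.021 0 1; 0 0 -20 0.09 0.043 0 1; 0 0 -30 0.134 0.064 0 1; 0 0 -40 0.179 0.086 0 1; 0 0 -50 0.224 0.107 0.02 1; 0 0 -60 0.269 0.129 0.05 1; 0 0 -70 0.314 0.15 0.08 1; 0 0 -79.3 0.3586 0.1715 0.1014 1"

```text
time: 2.3
tcp_pos: [0.5154, 0.1872, 0.1285]
eef_rot: [0.101, 0.995, -0.0, -0.0]
force: [0.1, -0.8, 0.9]
opening: 0.0855
finger_force: 0.0
```

```bash
python3 - <<'E'
from bench import manip
from h import *
s=manip.sense();print(s['qpos'],s['tcp_pos']);go(s,(.514,.188,.030),1.368)
E
```

```text
[ 3.48519266e-01  6.92132809e-02 -4.12883946e-02  1.46108539e+00
 -6.45785299e-05  5.50778234e-01] [0.51537094 0.18724115 0.12846245]
rot [-0.03 -0.04  0.03] shift [0.0014 0.0005 0.0985]
```

Request:
jog_arm:
  deltas: "0 0 0 0 0 0.03 1; 0 0 0 0 0 0.06 1; 0 0 0 0 0 0.08 1; 0 0 0 0 0 0.09 1; 0 0 0 0 0 0.097 1; 0 0 0 0 0 0.099 1; 0 0 0 0 0 0.099 1; 0 0 0 0 0 0.099 1"

```text
time: 3.3
tcp_pos: [0.5156, 0.1858, 0.0315]
eef_rot: [0.104, 0.995, 0.0, 0.0]
force: [-0.7, -1.0, -0.7]
opening: 0.0853
finger_force: 0.0
```

Request:
jog_arm:
  deltas: "0 0 0 0 0 0 0.6; 0 0 0 0 0 0 0.3; 0 0 0 0 0 0 0; 0 0 0 0 0 0 0; 0 0 0 0 0 0 0; 0 0 0 0 0 0 0; 0 0 0 0 0 0 0; 0 0 0 0 0 0 0"

```text
time: 4.3
tcp_pos: [0.5152, 0.1856, 0.0308]
eef_rot: [0.104, 0.995, -0.0, -0.0]
force: [0.6, -0.3, -1.5]
opening: 0.0113
finger_force: 42.7
```

Request:
jog_arm:
  deltas: "0 0 0 0 0 -0.01 0; 0 0 0 0 0 -0.03 0; 0 0 0 0 0 -0.06 0; 0 0 0 0 0 -0.1 0; 0 0 0 0 0 -0.14 0; 0 0 0 0 0 -0.16 0; 0 0 0 0 0 -0.16 0; 0 0 0 0 0 -0.16 0"
  force: 60

```text
time: 5.3
tcp_pos: [0.515, 0.1856, 0.19]
eef_rot: [0.104, 0.995, -0.0, -0.0]
force: [-0.6, -0.4, -0.5]
opening: 0.0107
finger_force: 63.6
```

```bash
python3 - <<'E'
from bench import manip
from h import *
s=manip.sense();print(s['qpos'],s['tcp_pos'],s['force']);go(s,(.5227,-.208,.19),np.pi/2-.627)
E
```

```text
[ 3.45877982e-01  6.99513236e-02  7.79280974e-02  1.57981696e+00
 -2.52307943e-06  5.53946817e-01] [0.51499162 0.18558379 0.19001   ] [-0.55934675 -0.38034293 -0.5133305 ]
rot [-0.04 -0.04 24.  ] shift [-8.880e-02 -3.835e-01  1.000e-04]
```

Request:
jog_arm:
  deltas: "0 0 3 -0.011 -0.048 0 0; 0 0 6 -0.022 -0.096 0 0; 0 0 10 -0.036 -0.154 0 0; 0 0 14 -0.052 -0.223 0 0; 0 0 18 -0.068 -0.292 0 0; 0 0 22 -0.08 -0.345 0 0; 0 0 24 -0.0888 -0.3835 0 0; 0 0 24 -0.0888 -0.3835 0 0"

```text
time: 6.3
tcp_pos: [0.5219, -0.2107, 0.1889]
eef_rot: [0.311, 0.951, -0.0, -0.001]
force: [-0.5, 0.2, -1.5]
opening: 0.0108
finger_force: 63.8
```

```bash
python3 - <<'E'
from bench import manip,camera
from h import *
T=camera('top');S=camera('side');cv2.imwrite('pics/t2.png',T['color']);cv2.imwrite('pics/s2.png',S['color'])
s=manip.sense();print(s['qpos'],s['tcp_pos'],s['force'])
go(s,(.5227,-.208,.15),np.pi/2-.627)
def c(i,x,y,w,h): return cv2.convertScaleAbs(cv2.resize(i[y:y+h,x:x+w],(400,600),interpolation=cv2.INTER_CUBIC),alpha=1.8)
cv2.imwrite('pics/crop2.png',np.hstack([c(T['color'],330,175,80,120),c(S['color'],257,205,100,150)]))
E
```

```text
[-3.79090808e-01  1.06765533e-01  1.16458776e-01  1.58281558e+00
  2.80369700e-04  2.48914581e-01] [ 0.52230881 -0.20798033  0.18953619] [-0.9204346   0.14332262 -1.39644295]
rot [-0.02 -0.13 -0.06] shift [-0.0004  0.0002  0.0395]
```

View pics/crop2.png

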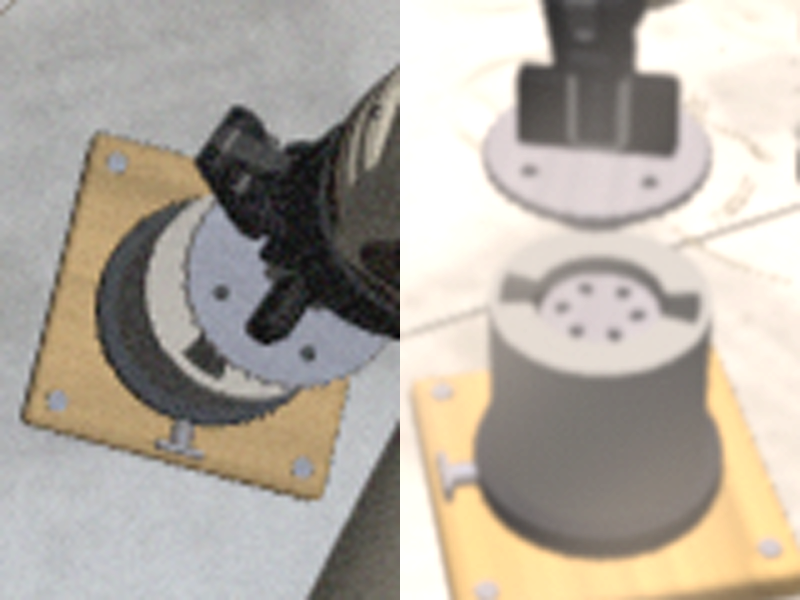

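The side view shows the bar centred in the pads. The flange centre is at about (306.4,243), above the rim centre at about (307.4,281), and the slot line is parallel to the bar. I'll check the alignment with the projection.

```bash
python3 - <<'E'
from bench import manip,camera
from h import *
T=camera('top');S=camera('side')
s=manip.sense();p=s['tcp_pos']
f=210/np.tan(np.radians(S['fovy']/2))
def pr(c,P):
    q=R.from_quat(c['rotation']).inv().apply(np.array(P)-c['origin']);f=210/np.tan(np.radians(c['fovy']/2));return c['cx']-f*q[0]/q[2],c['cy']+f*q[1]/q[2]
print('flange pred',pr(S,[p[0],p[1],p[2]-.031+.024]),'rim pred',pr(S,[.5227,-.208,.11]),'T slot',pr(T,[.5227,-.208,.11]))
print('flange plane S',plane(S,(306.4,243),p[2]-.007),'T flange')
print(s['tcp_pos'],s['force'])
# T: flange edge points (crop scale 5, origin 330,175): cast to flange plane
for z in(p[2]-.007,):
  P=np.array([plane(T,(330+x/5,175+y/5),z)[:2] for x,y in[(187,270),(191,300),(205,333),(232,362),(265,380),(305,387),(345,381),(200,220)]])
  A=np.c_[2*P,np.ones(len(P))];q=np.linalg.lstsq(A,(P**2).sum(1),rcond=None)[0];print(q[:2],np.sqrt(q[2]+q[:2]@q[:2]))
E
```

```text
flange pred (np.float64(306.53123635025884), np.float64(239.71644888357756)) rim pred (np.float64(306.3255193133911), np.float64(278.5132854359717)) T slot (np.float64(380.2740728100372), np.float64(233.30167605948913))
flange plane S [ 0.51856208 -0.2142151   0.18323766] T flange
[ 0.52270969 -0.20693328  0.19023766] [ 0.53858329 -0.00735662 -1.38257865]
[ 0.52137712 -0.21075033] 0.04336560723597909
```

Request:
jog_arm:
  deltas: "0 0 0 0 0 0.01 0; 0 0 0 0 0 0.02 0; 0 0 0 0 0 0.03 0; 0 0 0 0 0 0.036 0; 0 0 0 0 0 0.036 0; 0 0 0 0 0 0.036 0; 0 0 0 0 0 0.036 0; 0 0 0 0 0 0.036 0"

```text
time: 7.5
tcp_pos: [0.523, -0.208, 0.1551]
eef_rot: [0.308, 0.951, -0.0, 0.0]
force: [-0.3, 0.0, -0.2]
opening: 0.0107
finger_force: 63.8
```

```bash
python3 - <<'E'
from bench import manip,camera
from h import *
T=camera('top');S=camera('side')
s=manip.sense();print(s['tcp_pos'],s['force']);go(s,(.5227,-.208,.153),np.pi/2-.627)
cv2.imwrite('pics/t3.png',T['color']);cv2.imwrite('pics/s3.png',S['color'])
def c(i,x,y,w,h): return cv2.convertScaleAbs(cv2.resize(i[y:y+h,x:x+w],(400,600),interpolation=cv2.INTER_CUBIC),alpha=1.8)
cv2.imwrite('pics/crop3.png',np.hstack([c(T['color'],345,190,60,90),c(S['color'],267,230,80,120)]))
E
```

```text
[ 0.52295422 -0.20794873  0.15501389] [-0.02010271 -0.35123105 -1.27941244]
rot [ 0.    0.01 -0.  ] shift [ 0.0002 -0.0002  0.002 ]
```

View pics/crop3.png

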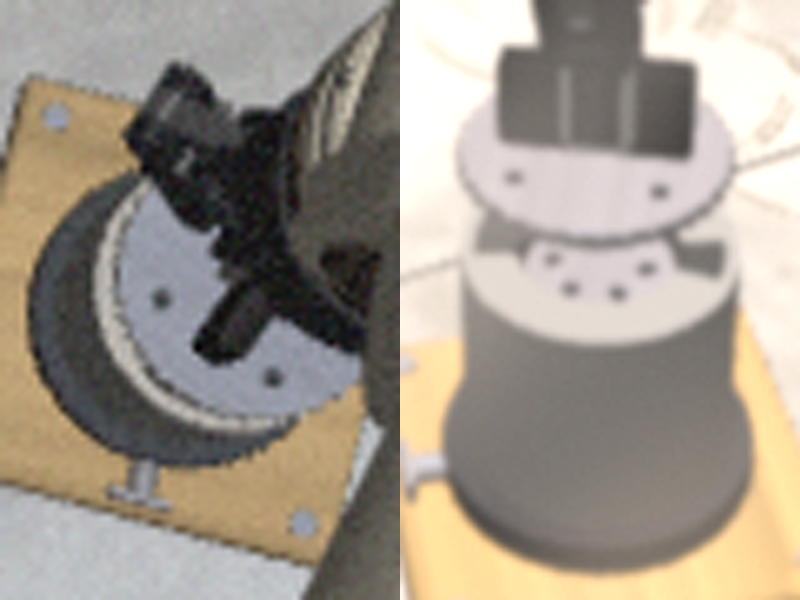

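The side view puts the flange centre at x≈597 in the crop and the rim centre at ≈600.5, so the cap sits about 1 mm left. I'll do a fixed-radius check in the top view.

```bash
python3 - <<'E'
from bench import manip,camera
from h import *
from scipy.optimize import least_squares
T=camera('top');S=camera('side');z=manip.sense()['tcp_pos'][2]-.031
g=cv2.cvtColor(T['color'],cv2.COLOR_BGR2HSV).astype(int)
def pr(c,P):
    q=R.from_quat(c['rotation']).inv().apply(np.array(P)-c['origin']);f=210/np.tan(np.radians(c['fovy']/2));return c['cx']-f*q[:,0]/q[:,2],c['cy']+f*q[:,1]/q[:,2]
gr=cv2.cvtColor(T['color'],cv2.COLOR_BGR2GRAY).astype(np.float32)
sat=cv2.GaussianBlur(T['color'],(0,0),.6).astype(np.float32);br=sat[...,0]-sat[...,2]  # blue minus red
def fit(img,z,r,sgn,ths):
    c0=np.array([.523,-.208]);rr=np.linspace(r-.006,r+.006,61);pts=[]
    for t in ths:
        P=np.c_[c0[0]+rr*np.cos(t),c0[1]+rr*np.sin(t),np.full(61,z)]
        u,v=[a.astype(np.float32)[None] for a in pr(T,P)]
        p=cv2.GaussianBlur(cv2.remap(img,u,v,cv2.INTER_LINEAR),(9,1),0)[0]
        k=np.argmax(sgn*np.gradient(p)[3:-3])+3; pts.append(P[k,:2])
    pts=np.array(pts)
    q=least_squares(lambda c:np.linalg.norm(pts-c[:2],axis=1)-r,c0,loss='soft_l1',f_scale=.0007)
    print(z,q.x,'med res mm',1000*np.median(abs(q.fun)))
    return q.x
# image left=+y, down=-x: visible arc from world angle ~60deg to ~200deg
ths=np.radians(np.arange(85,185,4))
a=fit(br,z+.024,.042,-1,ths); 
for h in(.107,.11,.113): b=fit(gr,h,.044,-1,ths); print('cap-rim',a-b)
E
```

```text
0.14792539001102753 [ 0.52309471 -0.20587818] med res mm 0.523109690951741
0.107 [ 0.52389693 -0.20744045] med res mm 0.2978136145995458
cap-rim [-0.00080223  0.00156227]
0.11 [ 0.52345534 -0.20699607] med res mm 0.21661521086452362
cap-rim [-0.00036063  0.00111789]
0.113 [ 0.52318204 -0.20649628] med res mm 0.15090340161098836
cap-rim [-8.73316426e-05  6.18099889e-04]
```

Request:
jog_arm:
  deltas: "0 0 0 -0.0012 -0.0003 0.004 0; 0 0 0 -0.0012 -0.0003 0.008 0; 0 0 0 -0.0012 -0.0003 0.01 0; 0 0 0 -0.0012 -0.0003 0.011 0; 0 0 0 -0.0012 -0.0003 0.012 0; 0 0 0 -0.0012 -0.0003 0.013 0; 0 0 0 -0.0012 -0.0003 0.014 0; 0 0 0 -0.0012 -0.0003 0.014 0"

```text
time: 8.7
tcp_pos: [0.5237, -0.2088, 0.1408]
eef_rot: [0.308, 0.951, 0.0, -0.0]
force: [0.0, -0.8, -0.4]
opening: 0.0109
finger_force: 63.8
```

Request:
jog_arm:
  deltas: "0 0 0 0 0 0.0005 0; 0 0 0 0 0 0.001 0; 0 0 0 0 0 0.0015 0; 0 0 0 0 0 0.002 0; 0 0 0 0 0 0.0025 0; 0 0 0 0 0 0.003 0; 0 0 0 0 0 0.003 0; 0 0 0 0 0 0.003 0"

```text
time: 9.7
tcp_pos: [0.5237, -0.2089, 0.1379]
eef_rot: [0.308, 0.951, -0.0, -0.0]
force: [0.0, 0.4, -1.4]
opening: 0.0111
finger_force: 63.8
```

Underside is at about 0.107 with no contact yet. I'll keep going down slowly.

Request:
jog_arm:
  deltas: "0 0 0 0 0 0.0005 0; 0 0 0 0 0 0.001 0; 0 0 0 0 0 0.0015 0; 0 0 0 0 0 0.002 0; 0 0 0 0 0 0.002 0; 0 0 0 0 0 0.002 0; 0 0 0 0 0 0.002 0; 0 0 0 0 0 0.002 0"

```text
time: 10.7
tcp_pos: [0.5237, -0.2089, 0.1359]
eef_rot: [0.308, 0.951, -0.0, 0.0]
force: [-0.2, 0.5, -1.7]
opening: 0.0108
finger_force: 63.8
```

Request:
jog_arm:
  deltas: "0 0 0 0 0 0.0005 0; 0 0 0 0 0 0.001 0; 0 0 0 0 0 0.0015 0; 0 0 0 0 0 0.002 0; 0 0 0 0 0 0.002 0; 0 0 0 0 0 0.002 0; 0 0 0 0 0 0.002 0; 0 0 0 0 0 0.002 0"

```text
time: 11.7
tcp_pos: [0.5237, -0.2088, 0.1339]
eef_rot: [0.308, 0.951, 0.0, -0.0]
force: [-0.1, 0.4, -0.9]
opening: 0.0107
finger_force: 63.8
```

Request:
jog_arm:
  deltas: "0 0 0 0 0 0.0005 0; 0 0 0 0 0 0.001 0; 0 0 0 0 0 0.0015 0; 0 0 0 0 0 0.002 0; 0 0 0 0 0 0.002 0; 0 0 0 0 0 0.002 0; 0 0 0 0 0 0.002 0; 0 0 0 0 0 0.002 0"

```text
time: 12.7
tcp_pos: [0.5237, -0.2089, 0.1319]
eef_rot: [0.308, 0.951, -0.0, 0.0]
force: [-0.3, 0.1, 2.3]
opening: 0.0106
finger_force: 64.2
```

Request:
jog_arm:
  deltas: "0 0 0 0 0 0.0005 0; 0 0 0 0 0 0.001 0; 0 0 0 0 0 0.0015 0; 0 0 0 0 0 0.002 0; 0 0 0 0 0 0.002 0; 0 0 0 0 0 0.002 0; 0 0 0 0 0 0.002 0; 0 0 0 0 0 0.002 0"

```text
time: 13.7
tcp_pos: [0.5237, -0.2088, 0.1299]
eef_rot: [0.308, 0.951, 0.0, 0.0]
force: [0.9, -0.3, 3.5]
opening: 0.0107
finger_force: 64.3
```

The force is soft and the cap is centred, so the foot is on the sprung plate and the lugs are in the slots. I'll push further.

Request:
jog_arm:
  deltas: "0 0 0 0 0 0.0007 0; 0 0 0 0 0 0.0014 0; 0 0 0 0 0 0.0021 0; 0 0 0 0 0 0.0028 0; 0 0 0 0 0 0.0035 0; 0 0 0 0 0 0.004 0; 0 0 0 0 0 0.004 0; 0 0 0 0 0 0.004 0"

```text
time: 14.7
tcp_pos: [0.5237, -0.2089, 0.126]
eef_rot: [0.308, 0.951, -0.0, 0.0]
force: [-0.7, 0.4, 5.0]
opening: 0.0109
finger_force: 64.6
```

Request:
jog_arm:
  deltas: "0 0 0 0 0 0.0005 0; 0 0 0 0 0 0.001 0; 0 0 0 0 0 0.0015 0; 0 0 0 0 0 0.002 0; 0 0 0 0 0 0.0025 0; 0 0 0 0 0 0.003 0; 0 0 0 0 0 0.003 0; 0 0 0 0 0 0.003 0"

```text
time: 15.7
tcp_pos: [0.5238, -0.2089, 0.1232]
eef_rot: [0.308, 0.951, -0.0, 0.0]
force: [-0.6, -0.4, 5.7]
opening: 0.0105
finger_force: 64.8
```

Request:
jog_arm:
  deltas: "0 0 0 0 0 0.0002 0; 0 0 0 0 0 0.0004 0; 0 0 0 0 0 0.0006 0; 0 0 0 0 0 0.0008 0; 0 0 0 0 0 0.001 0; 0 0 0 0 0 0.001 0; 0 0 0 0 0 0.001 0; 0 0 0 0 0 0.001 0"

```text
time: 16.7
tcp_pos: [0.5238, -0.2089, 0.1222]
eef_rot: [0.308, 0.951, -0.0, 0.0]
force: [-1.0, -0.0, 7.2]
opening: 0.0106
finger_force: 64.9
```

Request:
jog_arm:
  deltas: "0 0 0 0 0 0.0002 0; 0 0 0 0 0 0.0004 0; 0 0 0 0 0 0.0006 0; 0 0 0 0 0 0.0006 0; 0 0 0 0 0 0.0006 0; 0 0 0 0 0 0.0006 0; 0 0 0 0 0 0.0006 0; 0 0 0 0 0 0.0006 0"

```text
time: 17.7
tcp_pos: [0.5238, -0.2089, 0.1218]
eef_rot: [0.308, 0.951, -0.0, 0.0]
force: [-0.9, 0.8, 7.7]
opening: 0.0104
finger_force: 65.2
```

Request:
jog_arm:
  deltas: "0 0 0 0 0 0.0002 0; 0 0 0 0 0 0.0004 0; 0 0 0 0 0 0.0006 0; 0 0 0 0 0 0.0006 0; 0 0 0 0 0 0.0006 0; 0 0 0 0 0 0.0006 0; 0 0 0 0 0 0.0006 0; 0 0 0 0 0 0.0006 0"

```text
time: 18.7
tcp_pos: [0.5239, -0.2089, 0.1218]
eef_rot: [0.308, 0.951, -0.0, 0.001]
force: [-2.6, 0.3, 12.4]
opening: 0.0107
finger_force: 65.7
```

```bash
python3 - <<'E'
from bench import manip,camera
import numpy as np
F=[]
for i in range(3):
    camera('side'); s=manip.sense();F.append(np.r_[s['force'],s['tcp_pos'][2],s['wrist_torque']])
print(np.round(F,4))
E
```

```text
[[-1.96070e+00  4.68000e-02  1.16145e+01  1.21800e-01  1.49800e-01
   6.76700e-01  1.48000e-02]
 [-2.47820e+00  1.37810e+00  1.15998e+01  1.21800e-01  1.64000e-01
   7.03900e-01  9.70000e-03]
 [-1.86130e+00  8.80000e-01  1.22358e+01  1.21800e-01  1.20800e-01
   6.56300e-01 -5.35000e-02]]
```

Flange is on the rim at TCP z 0.1218. I'll back off about 1 mm, then twist clockwise (+ about tool z).

Request:
jog_arm:
  deltas: "0 0 0 0 0 -0.0014 0; 0 0 0 0 0 -0.0014 0; 0 0 2.5 0 0 -0.0014 0; 0 0 5 0 0 -0.0014 0; 0 0 7.5 0 0 -0.0014 0; 0 0 10 0 0 -0.0014 0; 0 0 12 0 0 -0.0014 0; 0 0 12 0 0 -0.0014 0"

```text
time: 19.85
tcp_pos: [0.524, -0.209, 0.1225]
eef_rot: [0.406, 0.914, -0.0, 0.0]
force: [0.4, 0.0, 6.3]
opening: 0.0108
finger_force: 64.9
```

```bash
cat > st.py <<'E'
from bench import manip
from h import *
s=manip.sense();y=R.from_quat(s['eef_rot']).apply([0,1,0])
print('bar deg rel slot',np.degrees(np.arctan2(y[1],y[0])-np.pi/2+.627).round(2),s['tcp_pos'].round(4),s['force'].round(1),s['wrist_torque'].round(3),s['opening'].round(4))
E
python3 st.py
```

```text
Traceback (most recent call last):
  File "st.py", line 4, in <module>
    print('bar deg rel slot',np.degrees(np.arctan2(y[1],y[0])-np.pi/2+.627).round(2),s['tcp_pos'].round(4),s['force'].round(1),s['wrist_torque'].round(3),s['opening'].round(4))
                                                                                                                                                          ^^^^^^^^^^^^^^^^^^
AttributeError: 'float' object has no attribute 'round'
```

Twisting freely; lateral force is nil.

Request:
jog_arm:
  deltas: "0 0 2.5 0 0 0 0; 0 0 5 0 0 0 0; 0 0 7.5 0 0 0 0; 0 0 10 0 0 0 0; 0 0 12.5 0 0 0 0; 0 0 15 0 0 0 0; 0 0 17 0 0 0 0; 0 0 18 0 0 0 0"

```text
time: 20.85
tcp_pos: [0.5238, -0.2091, 0.1225]
eef_rot: [0.544, 0.839, -0.0, 0.0]
force: [-0.5, -0.5, 6.2]
opening: 0.0106
finger_force: 64.9
```

```bash
sed -i "s/s\['opening'\].round(4)/s['opening']/" st.py; python3 st.py
```

```text
bar deg rel slot -30.05 [ 0.5238 -0.2091  0.1225] [-0.5 -0.5  6.2] [-0.315  0.272  0.113] 0.010578974826793711
```

Request:
jog_arm:
  deltas: "0 0 2 0 0 0 0; 0 0 4 0 0 0 0; 0 0 6 0 0 0 0; 0 0 8 0 0 0 0; 0 0 10 0 0 0 0; 0 0 12 0 0 0 0; 0 0 14 0 0 0 0; 0 0 14 0 0 0 0"

```text
time: 21.85
tcp_pos: [0.5235, -0.2092, 0.1223]
eef_rot: [0.643, 0.766, -0.0, 0.0]
force: [-1.3, -1.8, 6.3]
opening: 0.0108
finger_force: 64.9
```

```bash
python3 st.py
```

```text
bar deg rel slot -44.04 [ 0.5235 -0.2092  0.1223] [-1.3 -1.8  6.3] [-0.324  0.605 -0.066] 0.010750963221804837
```

Request:
jog_arm:
  deltas: "0 0 0.5 0 0 0 0; 0 0 1 0 0 0 0; 0 0 1.5 0 0 0 0; 0 0 2 0 0 0 0; 0 0 2.5 0 0 0 0; 0 0 3 0 0 0 0; 0 0 3.5 0 0 0 0; 0 0 3.5 0 0 0 0"

```text
time: 22.85
tcp_pos: [0.5235, -0.2092, 0.1224]
eef_rot: [0.666, 0.746, -0.0, 0.0]
force: [-1.6, -1.9, 5.5]
opening: 0.011
finger_force: 64.9
```

```bash
python3 st.py
```

```text
bar deg rel slot -47.52 [ 0.5235 -0.2092  0.1224] [-1.6 -1.9  5.5] [-0.313  0.642  0.016] 0.011011928645344197
```

Request:
jog_arm:
  deltas: "0 0 0.3 0 0 0 0; 0 0 0.6 0 0 0 0; 0 0 0.9 0 0 0 0; 0 0 1.2 0 0 0 0; 0 0 1.5 0 0 0 0; 0 0 1.8 0 0 0 0; 0 0 1.8 0 0 0 0; 0 0 1.8 0 0 0 0"

```text
time: 23.85
tcp_pos: [0.5234, -0.2092, 0.1223]
eef_rot: [0.677, 0.736, -0.0, 0.0]
force: [-2.8, -2.2, 6.7]
opening: 0.0111
finger_force: 64.9
```

```bash
python3 st.py
```

```text
bar deg rel slot -49.31 [ 0.5234 -0.2092  0.1223] [-2.8 -2.2  6.7] [-0.287  0.665  0.118] 0.011052876439327848
```

Request:
jog_arm:
  deltas: "0 0 0.3 0 0 0 0; 0 0 0.6 0 0 0 0; 0 0 0.9 0 0 0 0; 0 0 1.2 0 0 0 0; 0 0 1.5 0 0 0 0; 0 0 1.5 0 0 0 0; 0 0 1.5 0 0 0 0; 0 0 1.5 0 0 0 0"

```text
time: 24.85
tcp_pos: [0.5231, -0.2091, 0.1223]
eef_rot: [0.687, 0.727, -0.001, -0.0]
force: [-4.1, -1.5, 7.7]
opening: 0.0109
finger_force: 65.0
```

```bash
python3 st.py
```

```text
bar deg rel slot -50.8 [ 0.5231 -0.2091  0.1223] [-4.1 -1.5  7.7] [-0.179  0.971  0.204] 0.010929284418749395
```

The stop is felt: torque and side force are rising. I'll back off slightly and let the spring lift the cap.

Request:
jog_arm:
  deltas: "0 0 -1 0 0 0 0; 0 0 -2 0 0 0 0; 0 0 -2 0 0 -0.0005 0; 0 0 -2 0 0 -0.001 0; 0 0 -2 0 0 -0.0016 0; 0 0 -2 0 0 -0.0022 0; 0 0 -2 0 0 -0.0028 0; 0 0 -2 0 0 -0.0028 0"

```text
time: 25.85
tcp_pos: [0.5235, -0.209, 0.1248]
eef_rot: [0.674, 0.739, -0.0, -0.0]
force: [-4.1, -2.5, 4.3]
opening: 0.0108
finger_force: 64.5
```

```bash
python3 st.py
```

```text
bar deg rel slot -48.81 [ 0.5235 -0.209   0.1248] [-4.1 -2.5  4.3] [-0.723  0.96  -0.05 ] 0.010813048067674089
```

Request:
jog_arm:
  deltas: "0 0 0 0 0 -0.0004 0; 0 0 0 0 0 -0.0008 0; 0 0 0 0 0 -0.0012 0; 0 0 0 0 0 -0.0016 0; 0 0 0 0 0 -0.0018 0; 0 0 0 0 0 -0.0018 0; 0 0 0 0 0 -0.0018 0; 0 0 0 0 0 -0.0018 0"

```text
time: 26.85
tcp_pos: [0.5235, -0.2089, 0.1265]
eef_rot: [0.674, 0.739, -0.0, -0.0]
force: [-3.0, -3.9, 3.4]
opening: 0.0108
finger_force: 64.3
```

```bash
python3 st.py
```

```text
bar deg rel slot -48.8 [ 0.5235 -0.2089  0.1265] [-3.  -3.9  3.4] [-0.792  0.963  0.01 ] 0.010755339680074031
```

Request:
jog_arm:
  deltas: "0 0 0 0 0 0 0.3; 0 0 0 0 0 0 0.5; 0 0 0 0 0 0 0.5; 0 0 0 0 0 0 0.5; 0 0 0 0 0 0 0.5; 0 0 0 0 0 0 0.5; 0 0 0 0 0 0 0.5; 0 0 0 0 0 0 0.5"

```text
time: 27.85
tcp_pos: [0.5237, -0.2089, 0.1267]
eef_rot: [0.674, 0.739, 0.0, 0.0]
force: [0.4, -0.3, -0.3]
opening: 0.0426
finger_force: 0.0
```

Request:
jog_arm:
  deltas: "0 0 0 0 0 -0.01 0.5; 0 0 0 0 0 -0.03 0.5; 0 0 0 0 0 -0.06 0.5; 0 0 0 0 0 -0.1 0.5; 0 0 0 0 0 -0.14 0.5; 0 0 0 0 0 -0.14 0.5; 0 0 0 0 0 -0.14 0.5; 0 0 0 0 0 -0.14 0.5"

```text
time: 28.85
tcp_pos: [0.5234, -0.2087, 0.2656]
eef_rot: [0.674, 0.739, -0.0, -0.001]
force: [-0.1, -0.1, 0.1]
opening: 0.0429
finger_force: 0.0
```

```bash
python3 - <<'E'
from bench import manip,camera
from h import *
T=camera('top');S=camera('side');print(manip.sense()['tcp_pos'],manip.sense()['force'])
def c(i,x,y,w,h): return cv2.convertScaleAbs(cv2.resize(i[y:y+h,x:x+w],(400,600),interpolation=cv2.INTER_CUBIC),alpha=1.8)
cv2.imwrite('pics/crop4.png',np.hstack([c(T['color'],345,190,60,90),c(S['color'],267,230,80,120)]))
E
```

```text
[ 0.52343119 -0.20870781  0.26576959] [-0.78044348  0.24030065 -0.3669048 ]
```

View pics/crop4.png

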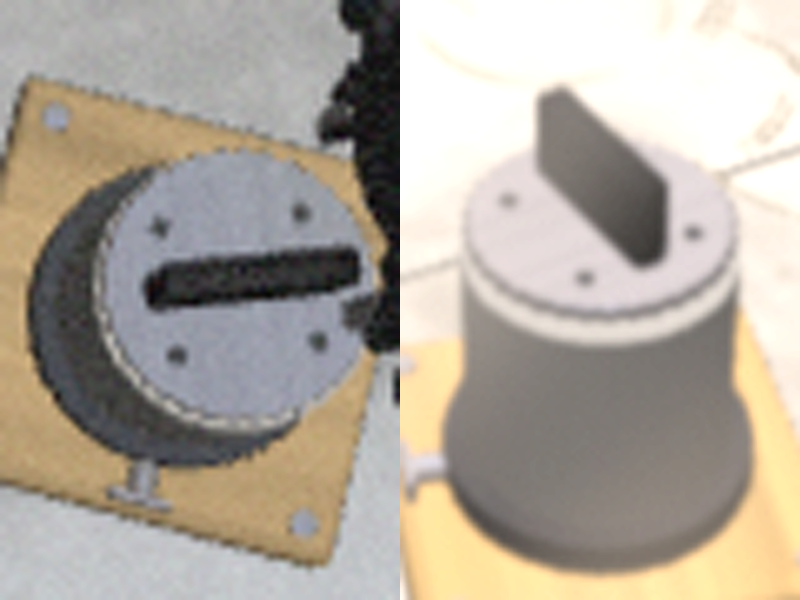

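The cap is level and concentric. I'll check its height by projecting the front edges: flange top front at crop row ~310 and rim front at ~343.

```bash
python3 - <<'E'
from bench import manip,camera
from h import *
S=camera('side');T=camera('top')
def pr(c,P):
    q=R.from_quat(c['rotation']).inv().apply(np.array(P)-c['origin']);f=210/np.tan(np.radians(c['fovy']/2));return np.c_[c['cx']-f*q[:,0]/q[:,2],c['cy']+f*q[:,1]/q[:,2]]
th=np.linspace(0,6.28,400)
def low(r,z): return (pr(S,np.c_[.5237+r*np.cos(th),-.209+r*np.sin(th),np.full(400,z)])[:,1].max()-230)*5
rim=.1218-.031+.018
print('rim',rim,low(.044,rim))
for g in(0,2,5,11): print(g,'flange top',low(.042,rim+g/1000+.006),'bottom',low(.042,rim+g/1000))
g=cv2.cvtColor(S['color'],cv2.COLOR_BGR2GRAY)
print(np.c_[range(284,305),g[284:305,305:309]].tolist())
E
```

```text
rim 0.10880000000000001 342.69621144374213
0 flange top 322.7702939104995 bottom 338.0938898389013
2 flange top 317.63143473124245 bottom 333.0014512587718
5 flange top 309.89384622665284 bottom 325.3338901604977
11 flange top 294.3123040743552 bottom 309.89384622665284
[[284, 105, 116, 121, 121], [285, 94, 113, 121, 122], [286, 99, 115, 121, 122], [287, 113, 120, 122, 122], [288, 120, 122, 122, 123], [289, 122, 122, 122, 123], [290, 119, 119, 119, 121], [291, 107, 105, 108, 111], [292, 86, 85, 88, 93], [293, 85, 86, 86, 84], [294, 106, 108, 106, 101], [295, 122, 122, 122, 119], [296, 125, 125, 124, 125], [297, 120, 120, 119, 120], [298, 105, 104, 104, 104], [299, 82, 81, 80, 81], [300, 68, 69, 69, 68], [301, 68, 68, 67, 67], [302, 69, 68, 68, 67], [303, 68, 68, 67, 68], [304, 68, 68, 67, 68]]
```

The flange top edge is at row ~310, which matches a 5 mm gap, so the cap is locked in the notches. Handing in.

```bash
python3 -c "
from bench import job
print(job.sign_off())"
```

```text
the job is handed in; nothing more can be done
None
```

The cap is on the barrel, twisted to the stop, locked in the notches and let go, standing level about 5 mm above the rim; the job is handed in, but `sign_off` returned no verdict.

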